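# Check a stir bar in the length gauge and put it away

### The job

Two washed stir bars lie on the clean bench. Lay the shorter one, the only one that fits, down in the slot of the length gauge between its two cheeks and let go of it, then pick it up again and lay it flat in the shorter compartment of the storage tray. Set it down rather than dropping it, and leave the longer bar where it lies.

Things in the scene. Friction and masses are not known exactly. Their poses are not given: they have to be found in the camera images.
- bar_short: The shorter stir bar: rigid white octagonal rod, 50 mm long, 16 mm across flats, about 35 g, not magnetic, loose on the bench. Origin at its middle, 8 mm above what it lies on; x along its length. May lie on any flat. Its place is swapped at random with the longer bar's.
- bar_long: The longer stir bar, same shape and colour: 88 mm long, 16 mm across flats, about 60 g. Origin at its middle, x along its length. To be left where it lies.
- gauge_slot (a point): Middle of the slot floor (z up), 6 mm above the bench, of the fixed metal gauge, any yaw: aluminium plate 120 x 50 x 6 mm with a dark steel cheek on each end, 24 mm long, 50 wide, top 22 mm above the bench. Slot between the cheeks: 72 mm along x, open at both sides (y). The bar belongs lengthwise (its x along the slot's x), wholly on the 50 mm wide plate.
- tray_short (a point): Middle of the floor (z up), 4 mm above the bench, of the shorter compartment of the fixed grey plastic tray, any yaw, 212 x 98 mm, open on top; walls 4 mm thick, tops 18 mm above the bench. Two compartments in line along x: this one 80 mm (x) by 90 mm (y) inside; the longer, 120 x 90 mm, has its middle 104 mm farther along +x.
Mind the look-alikes: they are no part of the job. Of the things shaped like the part that bears tray_short, the grey one is meant.

How it is judged:
On the way:
1. the shorter bar lies in the gauge slot, between the cheeks, along the slot, and is let go (x of bar_short in the frame of gauge_slot between -0.013 and 0.013 m and y of bar_short in the frame of gauge_slot between -0.018 and 0.018 m and z of bar_short in the frame of gauge_slot between 0.004 and 0.012 m and angle between the x axis of bar_short and the x axis of gauge_slot, either way round below 0.3 rad and contact force between the fingers and bar_short below 0.05 N), for 0.2 s.
At the end, for the whole second after the job is handed in: The shorter bar lies flat and at rest on the floor of the tray's shorter compartment, anywhere and at any yaw in it (its middle 4 to 12 mm above that floor and within 33 mm along and 38 mm across of the compartment's middle); the longer bar is within 30 mm of where it started (x of bar_short in the frame of tray_short between -0.033 and 0.033 m and y of bar_short in the frame of tray_short between -0.038 and 0.038 m and z of bar_short in the frame of tray_short between 0.004 and 0.012 m and linear speed of bar_short below 0.03 m/s and distance of bar_long from where it was at the start of the episode below 0.03 m); the robot touches nothing.
It fails at once if the longer bar is moved by more than 30 mm (distance of bar_long from where it was at the start of the episode above 0.03 m).
It fails at once if the shorter bar is dropped: out of the fingers with its middle more than 60 mm above the bench (height (world z) of bar_short above 0.06 m and contact force between the fingers and bar_short below 0.01 N).
It also fails if it takes over 53 s, if anything falls off the work surface, if the arm or the gripper's body presses on something with over 40 N, if the wrist force passes 120 N, or if a joint passes its speed limit or range.

### The arm

A 6-joint arm with a two-finger parallel gripper is mounted at the origin on the work surface. World frame = base frame: x ahead of the robot, y to its left, z up, the work surface at z = 0. Lengths are in m, angles in rad, forces in N, time in s.
With the tool pointing down it reaches from about 0.35 to 0.775 m from the base axis. Payload 5.5 kg.
Tool frame: the origin (TCP) lies midway between the tips of the shut fingers; the grasp point (between the pads) lies 19 mm behind it; x points along the fingers, y is the direction in which the jaws open and shut, and the axes are right-handed (so a half turn about x gives the same grasp; the last joint's range is limited). The gripper opens to 85 mm and grips with 20 to 120 N. Pads are 22 mm wide; open, the fingers measure 114 mm over their backs; the gripper's body (76 mm by 85 mm) begins 54 mm behind the grasp point. The pads swing forward as they close: fully open they stand 13 mm farther back than shut.
Start: joints at [1.052, 0.313, 0.046, 1.304, 0, 1.431], TCP at [0.213, 0.534, 0.231] pointing down, gripper open.
Joint ranges: [-2.76, 2.76], [-0.86, 1.69], [-1.03, 1.26], [-2.2, 2.34], [-1.47, 1.5], [-3.14, 3.14]. Speed limits (rad/s): [2.57, 2.57, 3.14, 3.14, 3.14, 3.14].

### API

Orientations are given as a unit quaternion [w, x, y, z].
In Python, from rig import r, imaging gives the robot as it stands. Calls block until the motion is done:
- r.move_pose(position, orientation): joint-space move of the TCP to a pose.
- r.move_linear(position, frame=None, max_speed=0.15, force_limit=None): straight line of the TCP; frame=None keeps the orientation; max_speed is the mean speed in m/s. With force_limit (N) it stops when the force on the tool has changed by that much, and returns True; else False.
- r.move_joints(angles): joint-space move.
- r.let_go() and r.close_gripper(strength=None): open the fingers fully, or close them until they stop; strength is the grip in N (None keeps the last).
- r.pause(seconds).
- r.inverse_kinematics(position, orientation): joint angles nearest the present ones, or None.
- r.get_obs(): the state.
- imaging.grab_frame(name): name is "scene" or "side" or "wrist"; returns a dict with "color" (480x640x3 uint8, red, green, blue), "mtx" (3x3 intrinsics, pixels), "R" (3x3) and "t" (3): a world point X has camera coordinates R X + t. Camera axes: x right, y down, z forward; pixel columns grow to the right and rows downward; lengths in m; the calibration is good to about 2 mm. A picture is of the moment at which its call begins. There is no depth.
A pose or a line that the arm cannot do raises r.IKError and nothing moves.
- r.job_done(): hands the job in, once; it reports no verdict.
The state is a dict: "clock": time; "joint_pos": joint angles; "joint_vel": joint speeds; "tau": joint torques, N m; "ee_pos": TCP position; "orientation": TCP orientation; "wrist_force": force on the tool from outside, world axes, zero at the start; "torque": the same for the moment, N m; "opening": finger opening in m.
Only numpy, scipy, OpenCV 4.12 (cv2) and the standard library are available. Lean on these libraries where they do the work, as an engineer would, in place of code of your own. Each camera call takes 0.05 s, during which the arm holds its last target. There are 200 camera calls.

## Working session

There is one attempt and no reset: what is moved stays moved. The work goes in short steps, each a Python script; the robot and the scene stay as the last script left them, time stands still between calls to the robot, and variables do not carry over. Pictures are saved under pics/ and viewed, about 8 in all and at most 12, crops included, and the job is handed in when it is done.

```bash
ls; mkdir -p pics; python3 - <<'E'
from rig import r, imaging
import cv2, numpy as np
for n in ("scene","side"):
    f=imaging.grab_frame(n); cv2.imwrite(f"pics/{n}0.png",f["color"][:,:,::-1])
    np.savez(f"pics/{n}0.npz",**f)
    print(n,-f["R"].T@f["t"],f["R"][2])
o=r.get_obs();print(o["clock"],o["orientation"])
E
```

```text
pics
scene [ 1.40585419 -0.19082649  1.17178995] [-0.60298997  0.13002794 -0.78708058]
side [ 0.21661304 -0.61158512  0.68764259] [ 0.35428738  0.6353091  -0.68619443]
0.1 [ 0.69427324  0.132582    0.69464745 -0.13368469]
```

View pics/scene0.png

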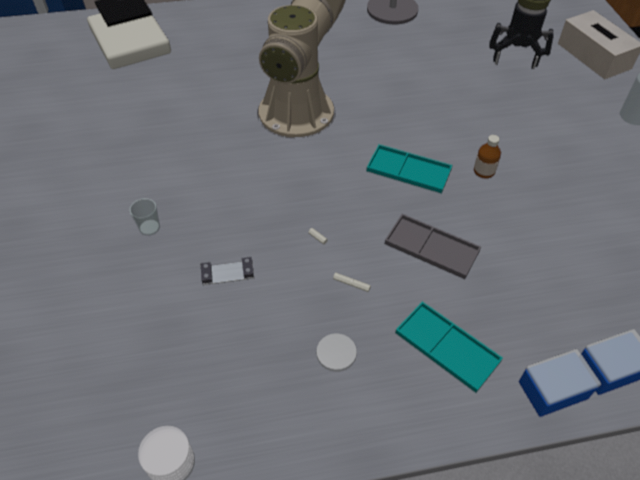

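View pics/side0.png

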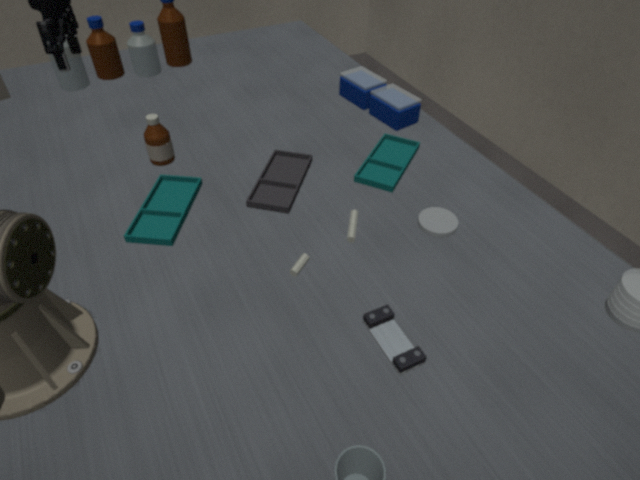

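The scene view shows two white bars: a short one at (317,236) and a long one at (352,282). The gauge is at (227,271). There are three trays: teal at (410,168), teal at (448,346) and grey at (433,246). The grey tray is the one meant, and its divider at about (427,243) puts the shorter compartment on the left. The side view agrees: grey tray (280,181), short bar (300,263), long bar (353,223), gauge (394,338). Next I'll measure these and check them in an enlarged crop.

```bash
cat > loc.py <<'E'
import cv2, numpy as np
def cast(f,uv,z):
    uv=np.asarray(uv,float).reshape(-1,2)
    d=(np.c_[uv,np.ones(len(uv))]@np.linalg.inv(f["mtx"]).T)@f["R"]
    c=-f["R"].T@f["t"]
    return (c+d*((z-c[2])/d[:,2])[:,None])
def proj(f,X):
    p=(np.atleast_2d(X)@f["R"].T+f["t"])@f["mtx"].T
    return p[:,:2]/p[:,2:]
def blobs(mask,lo,hi):
    cs,_=cv2.findContours(mask.astype(np.uint8),cv2.RETR_EXTERNAL,cv2.CHAIN_APPROX_NONE)
    return [c for c in cs if lo<cv2.contourArea(c)<hi]
def rect(f,c,z):
    """centre, (long,short), yaw of long side, of a contour cast on plane z (m)"""
    P=(cast(f,c,z)[:,:2]*1000).astype(np.float32)
    b=cv2.boxPoints(cv2.minAreaRect(P)); e=[b[1]-b[0],b[2]-b[1]]
    e.sort(key=np.linalg.norm)
    return b.mean(0)/1000,np.round([np.linalg.norm(e[1]),np.linalg.norm(e[0])]),np.arctan2(e[1][1],e[1][0])
E
python3 - <<'E'
from loc import *
for n,rois in {"scene":dict(short=(317,236),long=(352,282),gauge=(227,271),tray=(433,246)),"side":dict(short=(300,263),long=(353,223),gauge=(394,338),tray=(280,181))}.items():
    f=dict(np.load(f"pics/{n}0.npz")); im=f["color"].astype(int)
    hsv=cv2.cvtColor(f["color"],cv2.COLOR_RGB2HSV)
    for k,(u,v) in rois.items():
        print(n,k,im[v,u])
    r_,g,b=im[...,0],im[...,1],im[...,2]
    m={"bars":(r_>160)&(b<r_-8),"plate":(r_>135)&(b>=r_-5),"dark":(im.max(2)<75),"tray":(r_-b>-3)&(im.max(2)<115)}
    z={"bars":.008,"plate":.006,"dark":.022,"tray":.018}
    for k,mm in m.items():
        w=60
        for c in blobs(mm,25,8000):
            ct=c.reshape(-1,2).mean(0)
            if min(np.hypot(*(ct-p)) for p in rois.values())<40:
                a=rect(f,c,z[k]); print(n,k,ct.round(),a[0].round(4),a[1],a[2].round(3))
    im2=cv2.resize(f["color"][190:310,190:500] if n=="scene" else f["color"][130:390,230:450],None,fx=2.55,fy=2.55,interpolation=cv2.INTER_CUBIC) if n=="scene" else None
    if im2 is not None: cv2.imwrite("pics/crop1.png",im2[:,:,::-1])
E
```

```text
scene short [163 162 154]
scene long [164 163 155]
scene gauge [155 159 165]
scene tray [90 86 90]
scene bars [351. 280.] [0.6263 0.029 ] [84.  9.] 0.957
scene bars [317. 234.] [ 0.4756 -0.0239] [46.  9.] 0.615
scene plate [227. 272.] [ 0.5456 -0.2524] [69. 49.] 1.557
scene dark [206. 272.] [ 0.5516 -0.2996] [55. 21.] -0.018
scene dark [248. 267.] [ 0.5546 -0.2038] [54. 21.] -0.012
scene dark [425. 259.] [0.6074 0.2086] [208.  12.] 0.858
scene dark [446. 240.] [0.5592 0.2788] [144.  72.] 1.448
scene dark [407. 225.] [0.4971 0.1923] [114.  61.] -1.469
scene tray [433. 246.] [0.5673 0.2403] [211. 108.] 0.859
side short [139 139 130]
side long [141 143 134]
side gauge [127 132 136]
side tray [56 56 58]
side dark [409. 360.] [ 0.5434 -0.3029] [58. 31.] 0.019
side dark [378. 316.] [ 0.5458 -0.2061] [57. 32.] -0.024
side dark [280. 182.] [0.558 0.234] [232. 104.] 0.859
side tray [403. 369.] [ 0.5301 -0.3094] [29. 16.] -0.135
side tray [374. 322.] [ 0.5337 -0.2122] [37. 15.] -0.474
side tray [300. 266.] [ 0.4792 -0.0287] [65. 21.] 0.615
side tray [352. 226.] [0.6264 0.021 ] [105.  19.] 0.969
side tray [278. 181.] [0.5591 0.239 ] [234. 106.] 0.887
```

View pics/crop1.png

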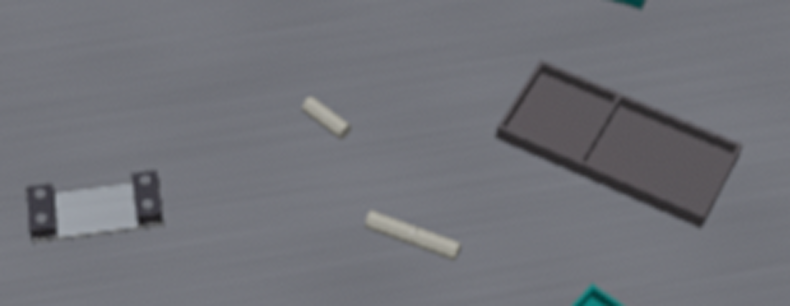

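The enlarged crop confirms the choice. The short bar is at crop (326,116), the long one at (412,234). The grey tray's divider at crop (602,130) puts the shorter compartment on the left, nearer the bars. I'll move above the short bar and refine its pose with the wrist camera.

```bash
cat > arm.py <<'E'
import numpy as np
from scipy.spatial.transform import Rotation
from rig import r, imaging
def quat(a):
    x=np.array([0,0,-1.]);y=np.array([np.cos(a),np.sin(a),0])
    return Rotation.from_matrix(np.c_[x,y,np.cross(x,y)]).as_quat()[[3,0,1,2]]
def go(x,y,z,jaw):
    """joint move to pose, jaw axis yaw modulo half turn, smaller |j6| change"""
    q0=np.array(r.get_obs()["joint_pos"]); best=None
    for k in (-1,0,1):
        j=r.inverse_kinematics([x,y,z],quat(jaw+k*np.pi))
        if j is not None:
            d=abs(np.array(j)-q0).max()
            if best is None or d<best[0]-1e-6: best=(d,quat(jaw+k*np.pi))
    r.move_pose([x,y,z],best[1])
E
python3 - <<'E'
from arm import *; from loc import *
go(.4756,-.0239,.2,.615+np.pi/2)
f=imaging.grab_frame("wrist"); np.savez("pics/w1.npz",**f); cv2.imwrite("pics/w1.png",f["color"][:,:,::-1])
im=f["color"].astype(int)
for c in blobs((im[...,0]>125)&(im[...,2]<im[...,0]-5),200,40000):
    print(c.reshape(-1,2).mean(0).round(),[a.round(4) if hasattr(a,'round') else a for a in rect(f,c,.010)])
o=r.get_obs();print(o["clock"],o["ee_pos"],o["joint_pos"],o["opening"], -f["R"].T@f["t"], proj(f,[.4756,-.0239,.008]))
E
```

```text
[116. 462.] [array([ 0.0859, -0.0033], dtype=float32), array([54., 34.], dtype=float32), np.float32(-1.5574)]
2.3583 [ 0.47573698 -0.02316903  0.20006823] [-2.17529376e-01  1.35578658e-01 -2.59204261e-01  1.17588170e+00
  1.64980177e-04  2.30749110e+00] 0.08488178620584663 [0.53617616 0.02086808 0.34314386] [[317.16926517 215.92431879]]
```

View pics/w1.png

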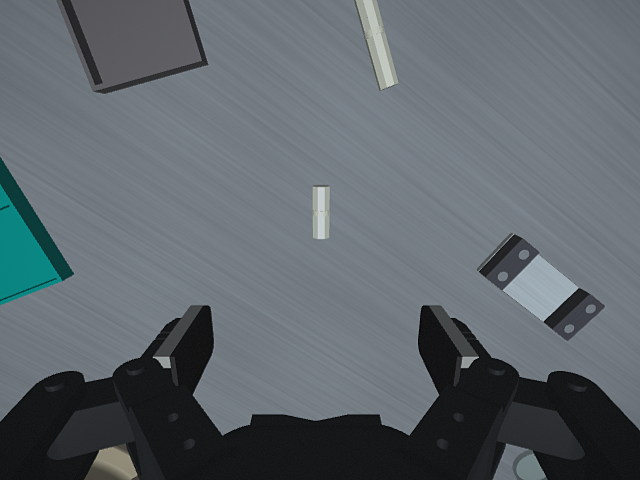

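The wrist view shows the short bar upright at (321,212), the gauge at (541,287), the long bar at the top at (377,45), and part of the grey tray at the top left. I'll measure the bar and gauge here.

```bash
python3 - <<'E'
from loc import *
f=dict(np.load("pics/w1.npz")); im=f["color"].astype(int)
m=lambda a,b: im[b,a]
print(m(321,195),m(315,212),m(340,212),m(541,287),m(495,258))
for c in blobs((im[...,0]>im[...,2]-3)&(im[...,0]>130),300,5000):
    print("bar",c.reshape(-1,2).mean(0).round(),*rect(f,c,.008))
cheek=[c for c in blobs(im.max(2)<85,300,9000)]
for c in cheek: 
    if c[:,0,0].mean()>470 and c[:,0,1].mean()<350: print("cheek",c.reshape(-1,2).mean(0),*rect(f,c,.022))
for c in blobs((im.min(2)>150),1000,9000): print("plate",c.reshape(-1,2).mean(0).round(),*rect(f,c,.006))
E
```

```text
[196 203 206] [172 178 167] [117 125 133] [158 173 182] [38 38 40]
bar [116. 462.] [ 0.08337052 -0.00343382] [54. 33.] 1.5698574
bar [377.  42.] [0.62689126 0.02111983] [72. 16.] 0.9584548
cheek [574.02439024 313.65853659] [ 0.54546654 -0.29310593] [50. 37.] -0.024243377
cheek [509.22047244 261.01574803] [ 0.5479562  -0.19917119] [50. 32.] -0.031093843
plate [540. 288.] [ 0.5462681  -0.25835624] [61. 49.] 1.5433815
plate [375.  40.] [0.6274961  0.02133086] [72. 16.] 0.96466273
```

```bash
python3 - <<'E'
from loc import *; from arm import *
f=dict(np.load("pics/w1.npz")); im=f["color"].astype(int)
c=[c for c in blobs(im.min(2)>145,500,1000) if abs(c[:,0,0].mean()-321)<20][0]
(x,y),sz,yaw=rect(f,c,.009); print(x,y,sz,yaw)
if abs(x-.4756)<.008 and abs(y+.0239)<.008:
    go(x,y,.09,yaw+np.pi/2)
    r.move_linear([x,y,.005],max_speed=.08,force_limit=8)
    o=r.get_obs(); print(o["ee_pos"])
    r.close_gripper(40)
    o=r.get_obs(); print(o["opening"],o["clock"])
    r.move_linear([x,y,.09]); o=r.get_obs(); print(o["opening"],o["wrist_force"],o["clock"],o["joint_pos"])
    f=imaging.grab_frame("wrist"); cv2.imwrite("pics/w2.png",f["color"][:,:,::-1])
E
```

```text
0.48017457 -0.025070313 [50. 15.] 0.613506
[ 0.48067038 -0.02516347  0.00547449]
0.014644231638295029 4.725
0.01427530734439523 [-0.72020275  0.21319935 -1.24737507] 5.4417 [-2.19351838e-01  2.27730338e-01 -4.35418112e-01  9.08471399e-01
 -2.07024263e-06  2.30877144e+00]
```

View pics/w2.png

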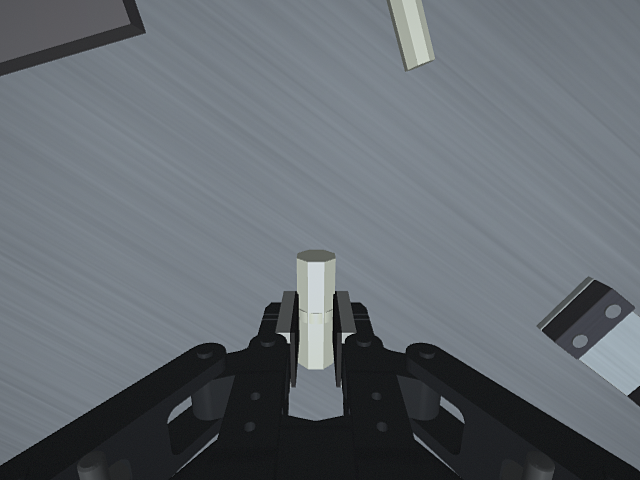

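The bar is held level, with its middle mark at (316,315) between the pads. Next I'll lay it in the gauge.

```bash
python3 - <<'E'
from loc import *; from arm import *
x,y,yaw=.5463,-.2516,1.55
go(x,y,.09,yaw+np.pi/2)
print(r.get_obs()["opening"])
print(r.move_linear([x,y,.0115],max_speed=.06,force_limit=5))
o=r.get_obs(); print(o["ee_pos"],o["opening"],o["clock"])
r.let_go(); r.pause(.4)
r.move_linear([x,y,.13]); o=r.get_obs(); print(o["wrist_force"],o["clock"])
f=imaging.grab_frame("wrist"); np.savez("pics/w3.npz",**f); cv2.imwrite("pics/w3.png",f["color"][:,:,::-1])
im=f["color"].astype(int)
for c in blobs((im.min(2)>130),300,20000): print(c.reshape(-1,2).mean(0).round(),*rect(f,c,.015))
E
```

```text
0.014639258497505652
False
[ 0.54666213 -0.25180305  0.01195374] 0.014400768441915061 8.1167
[-0.17379653  1.20479047 -0.55788799] 10.1417
[318. 236.] [ 0.5467043  -0.25110343] [67. 48.] 1.5454988
```

View pics/w3.png

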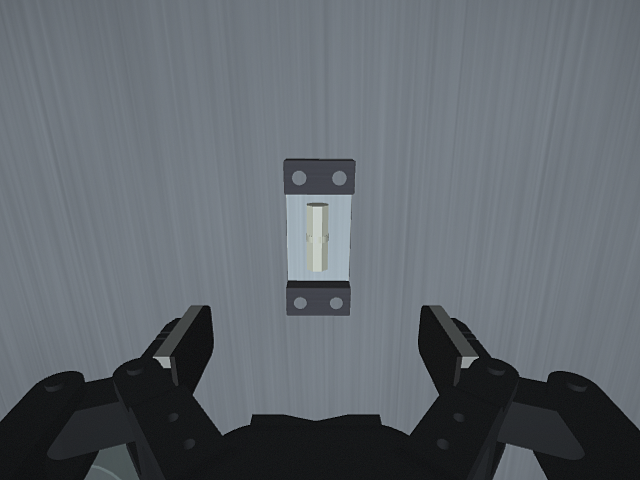

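The bar lies centred in the slot: bar middle at (317,237), slot middle at about (318,238), along the slot and clear of the fingers. I'll pick it up again and look at the tray compartment.

```bash
python3 - <<'E'
from loc import *; from arm import *
x,y=.5463,-.2514
r.move_linear([x,y,.0115],max_speed=.1,force_limit=8)
r.close_gripper(40); o=r.get_obs(); print(o["ee_pos"],o["opening"])
r.move_linear([x,y,.10]); print(r.get_obs()["opening"])
go(.523,.1965,.20,.859+np.deg2rad(50))
o=r.get_obs(); print(o["opening"],o["clock"],o["joint_pos"])
f=imaging.grab_frame("wrist"); np.savez("pics/w4.npz",**f); cv2.imwrite("pics/w4.png",f["color"][:,:,::-1])
print(proj(f,[.523,.1965,.004]))
E
```

```text
[ 0.54645446 -0.25149656  0.01174644] 0.014362979253922702
0.014221853285539059
0.014579974106253528 14.5917 [ 2.14408487e-01  2.92847023e-01 -6.01197984e-02  1.21842552e+00
 -3.08892576e-04  5.50915889e-02]
[[315.43531115 215.67525798]]
```

View pics/w4.png

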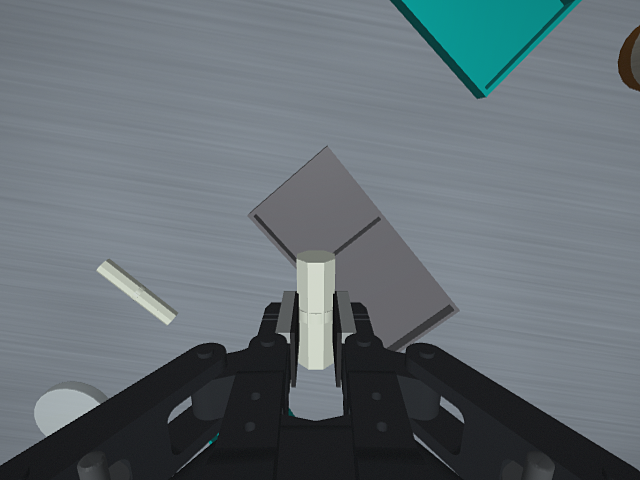

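The bar is still held. The grey tray's outer corners show at A(326,147), B(248,215) and C(459,311), with the divider reaching (382,218). A–B is the end wall of the shorter compartment. I'll work out the compartment middle from those rim points and set the bar down.

```bash
python3 - <<'E'
from loc import *; from arm import *
f=dict(np.load("pics/w4.npz"))
A,B,C,D=cast(f,[(326,147),(248,215),(459,311),(382,218)],.018)[:,:2]
ex=(C-A)/np.linalg.norm(C-A); yaw=np.arctan2(ex[1],ex[0])
print("len,wid,div",np.linalg.norm(C-A),np.linalg.norm(B-A),np.linalg.norm(D-A),yaw)
c=(A+B)/2+.044*ex; print(c)
if np.linalg.norm(c-[.523,.1965])<.012:
    x,y=c; go(x,y,.09,yaw+np.deg2rad(50))
    print(r.move_linear([x,y,.0105],max_speed=.05,force_limit=5))
    o=r.get_obs(); print(o["ee_pos"],o["opening"])
    r.let_go(); o=r.get_obs(); print(o["wrist_force"],o["opening"],o["clock"])
    r.move_linear([x,y,.15],max_speed=.1); r.pause(.2)
    f=imaging.grab_frame("wrist"); np.savez("pics/w5.npz",**f); cv2.imwrite("pics/w5.png",f["color"][:,:,::-1])
    im=f["color"].astype(int)
    for k in blobs((im.min(2)>125)&(im[...,0]>=im[...,2]-12),300,20000):
        p=rect(f,k,.013); d=p[0]-c; print(k.reshape(-1,2).mean(0).round(),*p,"in tray:",d@ex,d@[-ex[1],ex[0]])
E
```

```text
len,wid,div 0.21216580200686624 0.09529530960081287 0.08365363026210433 0.8622472087824131
[0.52174626 0.19783015]
False
[0.52203291 0.197893   0.01084107] 0.014550270894753161
[ 0.18481975 -0.37809079  0.1316841 ] 0.08488176804534166 17.5833
[104. 317.] [0.6296129  0.02811771] [89. 17.] 0.96694213 in tray: -0.05867143431799777 -0.19234133792976849
[316. 230.] [0.5211292  0.19864132] [52. 16.] 0.16317889 in tray: 0.00021437553284692286 0.0009963972165157452
```

View pics/w5.png

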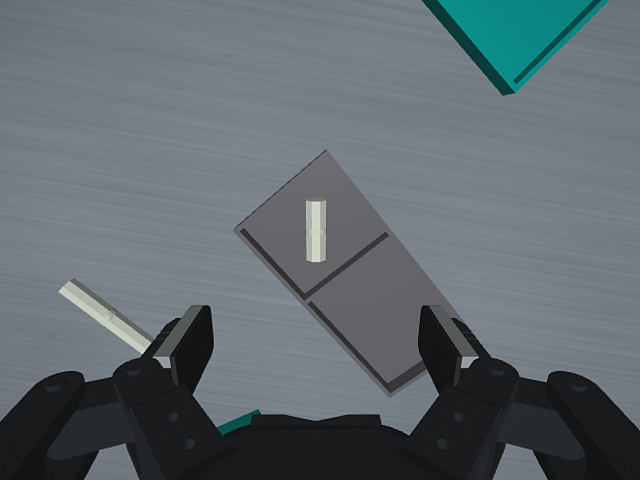

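The bar lies flat at (316,230), within 1 mm of the compartment middle. The fingers are clear, and the long bar at (104,317) hasn't moved, so I'm handing in.

```bash
python3 -c "
from rig import r
r.job_done()"
```

```text
the job is handed in; nothing more can be done
```

The shorter bar was laid in the gauge slot and let go, then picked up again and set down in the shorter compartment of the grey tray. I handed the job in at about 19 s of the 53 s allowed; no verdict is reported.

- **Gauge:** the wrist picture after release showed the bar lying along the slot, centred between the cheeks to within a pixel or two, with the fingers clear. I held it released for over 0.4 s.
- **Tray:** the last wrist picture put the bar flat on the floor, within about 1 mm of the compartment middle. The wrist force after release was under 0.5 N, so the fingers were not pressing on the tray walls.
- **Longer bar:** its measured position was within a few mm of the start, which is within measurement error.
- **Disagreements:**
  - The first scene-camera estimate of the short bar was about 5 mm off the wrist one, and I used the wrist value.
  - The tray measured 212 × 95 mm against 212 × 98 mm nominal.
  - The fingers read about 14.5 mm on the 16 mm bar, but the grip held.
- **Not checked:** the bar's height on each floor was judged from pictures and tool height only.

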